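# Register an etching plate and lock it in its bed

## Robot

A 6-joint arm with a two-finger parallel gripper is mounted at the origin on the work surface. World frame = base frame: x ahead of the robot, y to its left, z up, the work surface at z = 0. Lengths are in m, angles in rad, forces in N, time in s.
With the tool pointing down it reaches from about 0.35 to 0.775 m from the base axis. Payload 7.3 kg.
Tool frame: the origin (TCP) lies at the very end of the fingers, on their centre line; the grasp point (between the pads) lies 19 mm behind it (robot.pinch_z is the distance from the TCP to the grasp point, in m); z points along the fingers, y is the line along which they close (so a half turn about z gives the same grasp; the last joint's range is limited). The gripper opens to 92 mm and grips with 3 to 60 N. Pads are 19 mm wide; open, the fingers measure 130 mm over their backs; the gripper's body (75 mm by 190 mm) begins 47 mm behind the grasp point.
Start: joints at [1.181, 0.342, 1.524, -0, 1.275, -0.146], TCP at [0.127, 0.509, 0.227] pointing down, gripper open.
Joint ranges: [-2.53, 2.53], [-0.77, 2.02], [0.04, 2.7], [-1, 4.14], [0.28, 2.66], [-3.11, 3.11]. Speed limits (rad/s): [2.57, 2.57, 3.14, 3.14, 3.14, 3.14].

## Interface

Orientations are given as [roll, pitch, yaw] about the fixed x, y, z axes, in that order (R = Rz(yaw) Ry(pitch) Rx(roll)).
In Python, from cell import robot gives the robot as it stands.
- The arm moves only by the tool move_arm, never from a script. Its argument "motion" is a list of rows, each a list of 6 numbers: the shift along the tool's x, y, z in units of 0.1 m (1.0 is 0.1 m), then the turn, a rotation vector about the tool's x, y, z in units of pi rad (1.0 is pi rad). In form: [[dx, dy, dz, rx, ry, rz], ...]. A call has 1 to 12 rows; each row is the pose to reach, as a shift and turn from the pose commanded when the call began, along the tool's axes at that moment, turning the shorter way round; what a row does not reach only later rows make up. A row lasts 1/8 s, in which the tool goes at most 62.5 mm and 10.7 degrees, less where a joint would pass 70% of its speed; a pose out of reach is approached as far as the arm can. A call with a number of a shift or a turn outside -1 to 1 is refused whole. A call with a gripper value outside its range is refused whole. "fingers" is the opening, from -1 (shut) to 1 (fully open), set as the call begins (left out, the last holds). The fingers move at their own pace and stop on an object; "newtons" is the grip in N (left out, the last holds). Time passes only in rows, so rows that repeat a pose let the fingers close. It gives the time, the measured TCP pose, the force, the opening and the grip force at its end, in the units of the state.
- robot.observe(): the state, without advancing time (a new reading comes with each control period).
- robot.read_camera(name): name is "scene" or "top"; returns a dict with "image" (384x512x3 uint8, red, green, blue), "range_z" (384x512 float32, m along the optical axis (not along the pixel's ray), 0 where there is no reading), "vfov" (degrees; the focal length in pixels is half the picture's height over the tangent of half this angle, whatever the lens; pixels are square), "cx", "cy" (the principal point, pixels), "extrinsics" (4x4, takes a point from camera to world coordinates). Camera axes: x right, y up, looking along -z (the intrinsics and any distortion apply to the point x, -y, -z); pixel columns grow to the right and rows downward; lengths in m; the calibration is good to about 2 mm. A picture is of the moment at which its call begins.
- robot.hand_in(): hands the job in; it is judged then, once.
The state is a dict: "time": time; "qpos": joint angles; "qvel": joint speeds; "joint_efforts": joint torques, N m; "tool_pos": TCP position; "tool_rot": TCP orientation; "contact_force": force on the tool from outside, world axes, zero at the start; "torque": the same for the moment, N m; "opening": finger opening in m; "grip_force": force on a finger pad.
Only numpy, scipy, OpenCV 4.12 (cv2) and the standard library are available. Lean on these libraries where they do the work, as an engineer would, in place of code of your own. Each camera call takes 0.05 s, during which the arm holds its last target. There are 200 camera calls.

## Task

Press down gently on top of the etching plate and drag it back towards the robot along its bed until it is fully home against the brass stop, never letting it leave the bed. Then set the wooden locking block, red rib up, flat on the bed floor in the gap that has opened behind the plate, and let go. Do not press the plate hard (stay well under 30 N) and leave the other things on the table alone.

Things in the scene. Friction and masses are not known exactly. Their poses are not given: they have to be found in the camera images.
- bed: shallow tray fixed to the table: wooden floor, metal walls. Outside 192 (x) x 118 (y) mm, inside 168 x 94; floor 10 and wall tops 18 mm above the table. The -x wall, nearest the robot, is the brass stop; the others are aluminium. Origin: centre of the underside; x runs from the brass stop to the far wall, z up. Yaw within 20 degrees. Plate on floor: friction about 0.2, much less than fingertips on the plate
- plate: steel plate with black motif, 120 (x) x 91 (y) x 5 mm, 0.42 kg, loose in the bed at its far end, 3 to 9 mm from the far wall; its top is 3 mm below the wall tops, 1.5 mm play at each side, so it moves only by friction from above. Origin: centre of the underside; x along the bed. Home at the brass stop: origin at x = -24 mm in the bed's frame, leaving a 48 mm gap to the far wall
- block: locking block, loose on the table left or right of the bed. Pale wooden foot 44 (x) x 88 (y) x 14 mm, lowest 3 mm set in 2 mm as lead-in; red rib to grip, 40 (x) x 18 (y), from 14 to 46 mm height; 0.08 kg. Origin: centre of the underside, z up. In place (either way round): 88 mm side across the bed, origin at about x = 60, y = 0 mm in the bed's frame, 10 mm above the table
- inkpot: bystander: black pot with a blue lid, 54 mm across, 55 mm high, on the side of the bed where the block is not; origin at its underside
- tape: bystander: roll of pinkish tape lying flat, 90 mm across, 24 mm high, beyond the bed; origin at its underside
- mug: bystander: white cup, 80 mm across, 65 mm high; origin at its underside
- brush: bystander: green brush, 190 mm long, lying on the table; origin near its middle
- proof: bystander: a second plate of the same size with a copper-coloured motif, on a newspaper to the right; not the one to move; origin at the centre of its underside
- papercup: bystander: paper cup, 76 mm across, 90 mm high; origin at its underside
There are look-alikes about, which are no part of the job. What is shaped like the plate but pink is not meant.

How it is judged:
On the way, in this order (a step that is already met when the one before it is completed fails the run):
1. the plate is home against the brass stop (gap under 2 mm), lying in the bed (x of plate in the frame of bed below -0.022 m and z of plate in the frame of bed below 0.012 m and angle between the x axis of plate and the x axis of bed, either way round below 0.04 rad), for 0.2 s.
2. the locking block lies flat on the bed floor behind the plate (z of block in the frame of bed below 0.0125 m and x of block in the frame of bed between 0.05 and 0.07 m and y of block in the frame of bed between -0.008 and 0.008 m and angle between block's own z axis and vertical below 0.06 rad), for 0.2 s.
At the end, for the whole second after the job is handed in: the plate lies in the bed, within 2 mm of the brass stop and square to the bed, and the block lies flat on the bed floor (within 2.5 mm) in the gap behind it, both at rest (all of step 1 and all of step 2 and linear speed of each of plate, block below 0.01 m/s); the robot touches nothing.
It fails at once if the plate is pressed by the fingers with more than 30 N (contact force between the fingers and plate above 30 N).
It fails at once if the plate leaves the bed (rises more than 8 mm off its floor) (z of plate in the frame of bed above 0.018 m).
It fails at once if another thing on the table is moved more than 30 mm (distance of any of inkpot, tape, mug, brush, proof, papercup from where it was at the start of the episode above 0.03 m).
It also fails if it takes over 64 s, if anything falls off the work surface, if the arm or the gripper's body presses on something with over 40 N, if the wrist force passes 120 N, or if a joint passes its speed limit or range.

## Working session

There is one attempt and no reset: what is moved stays moved. The work goes in short steps, Python scripts to look and compute and a tool call to move; the robot and the scene stay as the last step left them, time stands still between calls to the robot, and variables do not carry over. Pictures are saved under pics/ and viewed, at most 10 in all, crops included, and the job is handed in when it is done.

Besides the shell and the picture viewer there is one more tool, called after ">>>" as name([rows], argument=value, ...), one row to a line, values as JSON. move_arm: Moves the arm, as the interface text tells. Shifts and turns lie within -1 to 1; 1 stands for 0.1 m of shift or pi rad of turn. Its arguments: {"type":"object","properties":{"motion":{"type":"array"},"fingers":{"type":"number"},"newtons":{"type":"number"}},"required":["motion"]}

```bash
mkdir -p pics; ls; python3 - <<'E'
from cell import robot
import cv2,numpy as np
print(robot.observe())
for n in("scene","top"):
    c=robot.read_camera(n); cv2.imwrite(f"pics/{n}0.png",c["image"][:,:,::-1]); np.savez(f"{n}0.npz",**c)
    print(n,c["vfov"],c["cx"],c["cy"],c["extrinsics"].round(3).tolist(),[k for k in c])
E
```

```text
pics
{'time': 0.0, 'qpos': array([ 1.18099670e+00,  3.42732000e-01,  1.52504855e+00, -2.16286413e-05,
        1.27541334e+00, -1.46013407e-01]), 'qvel': array([ 0.000164  ,  0.00018493,  0.00159633, -0.0007321 , -0.00059745,
        0.00014804]), 'joint_efforts': array([ 2.26739146e-03, -4.31240058e+01, -2.44221085e+01,  7.18840118e-02,
        5.58195356e-02, -1.22707065e-04]), 'tool_pos': array([0.12655111, 0.5090783 , 0.22602916]), 'tool_rot': array([-3.14000545e+00, -2.12510462e-04,  2.89781258e+00]), 'contact_force': array([-0.09035401, -0.13085394, -0.40003142]), 'torque': array([-0.00443785, -0.00696392, -0.00090094]), 'grip_force': 0.0, 'opening': 0.09173223862926379}
scene 49.83672649693141 256.33156469985124 192.54298632851675 [[0.476, -0.613, 0.631, 1.37], [0.88, 0.321, -0.351, -0.429], [0.013, 0.722, 0.692, 0.936], [0.0, 0.0, 0.0, 1.0]] ['image', 'range_z', 'vfov', 'cx', 'cy', 'extrinsics']
top 43.92486446101717 253.01487259372547 195.30110456546862 [[0.023, 0.982, -0.189, 0.248], [-1.0, 0.022, -0.007, -0.018], [-0.003, 0.189, 0.982, 1.653], [0.0, 0.0, 0.0, 1.0]] ['image', 'range_z', 'vfov', 'cx', 'cy', 'extrinsics']
```

View pics/top0.png

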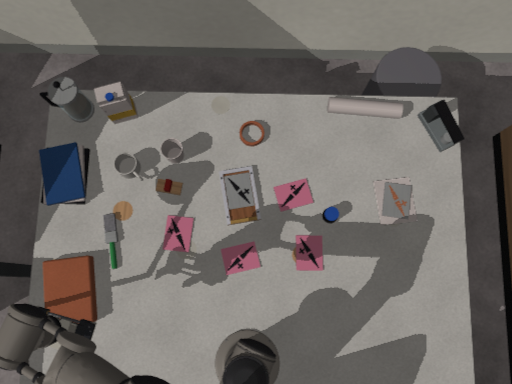

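View pics/scene0.png

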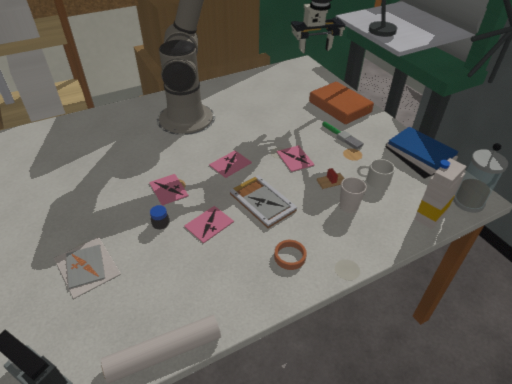

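The top view shows the bed at (240,195), with the plate at its far end and the brass stop at the bottom (242,215). The block (pale foot, red rib) is at (169,187). The pink plate-like sheets at (293,195), (240,258), (309,252) and (178,233) are decoys. The copper-motif proof is at (397,200), so the steel plate with the black motif inside the bed is the one meant. I'll enlarge to confirm.

```bash
cat > h.py <<'E'
import numpy as np,cv2
def K(c):
    h=c["image"].shape[0]; return h/2/np.tan(np.radians(float(c["vfov"]))/2)
def ray(c,uv,z):
    """pixels Nx2 -> world points on plane z"""
    uv=np.atleast_2d(np.asarray(uv,float)); f=K(c); E=c["extrinsics"]
    d=np.c_[(uv[:,0]-c["cx"])/f,-(uv[:,1]-c["cy"])/f,-np.ones(len(uv))]@E[:3,:3].T
    o=E[:3,3]; return o+d*((z-o[2])/d[:,2])[:,None]
def cloud(c):
    f=K(c);E=c["extrinsics"];v,u=np.mgrid[:384,:512];r=c["range_z"]
    P=np.stack([(u-c["cx"])/f*r,-(v-c["cy"])/f*r,-r],-1)
    return P@E[:3,:3].T+E[:3,3]
def proj(c,P):
    E=c["extrinsics"];q=(np.atleast_2d(P)-E[:3,3])@E[:3,:3];f=K(c)
    return np.c_[c["cx"]+f*q[:,0]/-q[:,2],c["cy"]-f*q[:,1]/-q[:,2]]
E
python3 - <<'E'
from h import *
T=dict(np.load("top0.npz"));S=dict(np.load("scene0.npz"))
for n,c in(("top",T),("scene",S)):
    P=cloud(c)
    for uv in ([(240,190),(169,187),(207,205),(331,215),(245,240),(400,300)] if n=="top" else [(265,202),(332,176),(330,220),(158,214),(100,200)]):
        print(n,uv,P[uv[1],uv[0]].round(4))
    hsv=cv2.cvtColor(c["image"],cv2.COLOR_RGB2HSV)
    m=((hsv[...,0]>105)&(hsv[...,0]<130)&(hsv[...,1]>150)).astype(np.uint8)
    N,l,s,ce=cv2.connectedComponentsWithStats(m)
    for i in range(1,N):
        if s[i,4]>40: print(n,"blue",ce[i].round(1),s[i,4],ray(c,ce[i],.055).round(4))
    m=((hsv[...,0]>165)|(hsv[...,0]<6)).astype(np.uint8)*((hsv[...,1]>170)).astype(np.uint8)
    N,l,s,ce=cv2.connectedComponentsWithStats(m)
    for i in range(1,N):
        if s[i,4]>15: print(n,"red",ce[i].round(1),s[i,4],ray(c,ce[i],.046).round(4))
a=cv2.resize(T["image"][155:235,145:270],None,fx=6,fy=6,interpolation=cv2.INTER_CUBIC)[:,:,::-1]
b=cv2.resize(S["image"][155:235,225:350],None,fx=6,fy=6,interpolation=cv2.INTER_CUBIC)[:,:,::-1]
cv2.imwrite("pics/cropT.png",a);cv2.imwrite("pics/cropS.png",b)
E
```

```text
top (240, 190) [0.5797 0.0398 0.021 ]
top (169, 187) [0.5789 0.2835 0.0496]
top (207, 205) [0.5267 0.1548 0.0043]
top (331, 215) [ 0.4934 -0.2721  0.0555]
top (245, 240) [ 0.4074  0.0182 -0.0011]
top (400, 300) [ 0.2161 -0.5137 -0.0044]
top blue [109.   96.5] 46 [[0.9019 0.5149 0.055 ]]
top blue [ 61.6 173.3] 2073 [[0.6177 0.6562 0.055 ]]
top blue [330.9 213.7] 163 [[ 0.498  -0.2717  0.055 ]]
top red [167.6 185. ] 71 [[0.5865 0.2893 0.046 ]]
scene (265, 202) [0.5828 0.0409 0.0166]
scene (332, 176) [0.6027 0.2799 0.0432]
scene (330, 220) [ 7.289e-01  1.884e-01 -6.000e-04]
scene (158, 214) [ 0.513  -0.2785  0.054 ]
scene (100, 200) [ 0.3121 -0.4125 -0.0035]
scene blue [423.3 147.8] 1370 [[0.6394 0.6434 0.055 ]]
scene blue [157.8 212. ] 167 [[ 0.5061 -0.2766  0.055 ]]
```

View pics/cropT.png

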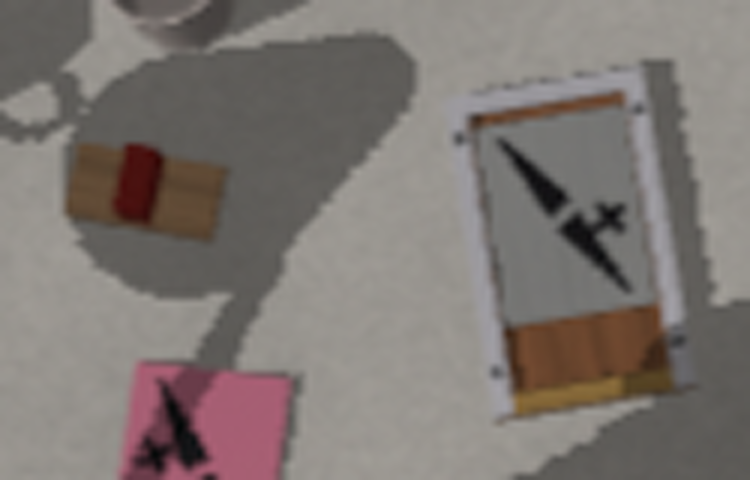

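View pics/cropS.png

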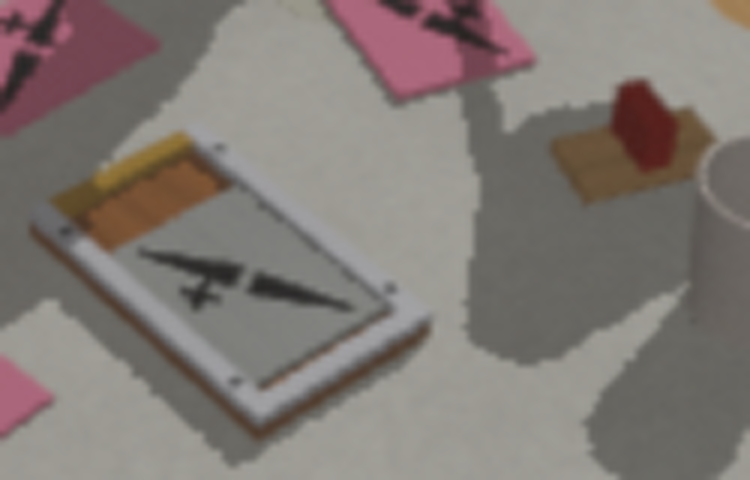

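The crops confirm it. In the top crop the steel plate with black motif lies in the bed between (475,127) and (662,303), with the brass stop at (580,395). The block is at (147,190), and the cups are beyond it. Now corners in both views.

```bash
cat > m.py <<'E'
from h import *
T=dict(np.load("top0.npz"));S=dict(np.load("scene0.npz"))
cv=lambda L,o:(np.array(L,float)+.5)/6-.5+np.array(o)
oT,oS=(145,155),(225,155)
def rep(n,P):  # order: stop+y, stop-y, far-y, far+y
    c=P.mean(0); ax=(P[2]+P[3]-P[0]-P[1])/2; ay=(P[0]+P[3]-P[1]-P[2])/2
    print(n,c.round(4),"lx %.4f ly %.4f yawx %.4f yawy %.4f"%(np.linalg.norm(ax),np.linalg.norm(ay),np.arctan2(ax[1],ax[0]),np.arctan2(-ay[0],ay[1])))
rep("bedT",ray(T,cv([(498,420),(692,386),(642,67),(450,101)],oT),.018))
rep("bedS",ray(S,cv([(190,128),(30,228),(260,415),(430,322)],oS),.018))
rep("plateT",ray(T,cv([(505,325),(662,303),(630,107),(475,127)],oT),.015))
rep("blockT",ray(T,cv([(67,213),(212,240),(227,170),(78,143)],oT),.014))
for n,c in(("T",T),("S",S)):
    P=cloud(c);h=cv2.cvtColor(c["image"],cv2.COLOR_RGB2HSV)
    R=(P[...,0]>.45)&(P[...,0]<.72)&(P[...,1]>.2)&(P[...,1]<.4)
    rib=R&((h[...,0]>165)|(h[...,0]<8))&(h[...,1]>150)&(P[...,2]>.02)
    top=rib&(P[...,2]>.041)
    print(n,"ribtop",top.sum(),P[top].mean(0).round(4),P[top].min(0).round(3),P[top].max(0).round(3))
    foot=R&(h[...,0]>8)&(h[...,0]<25)&(h[...,1]>70)&(P[...,2]<.03)
    m=(foot|rib).astype(np.uint8) if n=="T" else foot.astype(np.uint8)
    Q=P[foot];print(n,"foot",foot.sum(),Q.min(0).round(3),Q.max(0).round(3),cv2.minAreaRect((Q[:,:2]*1000).astype(np.float32)), Q[:,2].mean())
    Rb=(P[...,0]>.45)&(P[...,0]<.70)&(abs(P[...,1]-.035)<.11)&(P[...,2]>.008)
    nn,l,s,_=cv2.connectedComponentsWithStats(Rb.astype(np.uint8));i=1+s[1:,4].argmax();Q=P[l==i]
    print(n,"bed rect",cv2.minAreaRect((Q[:,:2]*1000).astype(np.float32)))
    for nm,z0,z1 in(("tall",.06,.12),):
        q=(P[...,2]>z0)&(P[...,2]<z1)&(P[...,0]>.5)&(P[...,0]<.85)&(P[...,1]>.15)&(P[...,1]<.5)
        nn,l,s,_=cv2.connectedComponentsWithStats(q.astype(np.uint8))
        for i in range(1,nn):
            if s[i,4]>20:print(n,nm,P[l==i].min(0).round(3),P[l==i].max(0).round(3))
E
python3 m.py
```

```text
bedT [0.5629 0.0407 0.018 ] lx 0.1917 ly 0.1142 yawx 0.1783 yawy 0.2006
bedS [0.5693 0.0377 0.018 ] lx 0.1862 ly 0.1140 yawx 0.2184 yawy 0.2046
plateT [0.5795 0.0427 0.015 ] lx 0.1191 ly 0.0920 yawx 0.1818 yawy 0.1594
blockT [0.588  0.2906 0.014 ] lx 0.0424 ly 0.0883 yawx -0.1239 yawy -0.1615
T ribtop 59 [0.587  0.2896 0.0466] [0.569 0.279 0.041] [0.608 0.302 0.056]
T foot 230 [ 0.56   0.246 -0.002] [0.615 0.34  0.026] ((588.4278564453125, 293.1139831542969), (92.90496063232422, 45.06409454345703), 80.81542205810547) 0.014487130722137777
T bed rect ((564.0421142578125, 41.080379486083984), (196.81158447265625, 118.85104370117188), 10.941643714904785)
T tall [0.818 0.418 0.06 ] [0.85 0.5  0.12]
T tall [0.667 0.238 0.06 ] [0.743 0.312 0.097]
T tall [0.617 0.395 0.06 ] [0.696 0.476 0.073]
S ribtop 36 [0.5942 0.2871 0.0458] [0.577 0.28  0.041] [0.61  0.296 0.049]
S foot 190 [0.56  0.242 0.002] [0.615 0.335 0.019] ((592.0333251953125, 288.8399353027344), (87.00816345214844, 48.32126235961914), 77.20098876953125) 0.012685597036477626
S bed rect ((564.6450805664062, 41.438880920410156), (197.20408630371094, 121.23823547363281), 11.068181037902832)
S tall [0.618 0.398 0.06 ] [0.698 0.476 0.07 ]
S tall [0.669 0.237 0.06 ] [0.746 0.316 0.094]
S tall [0.845 0.416 0.063] [0.85  0.423 0.118]
```

```bash
cat > g.py <<'E'
import sys,numpy as np
from scipy.spatial.transform import Rotation as Ro
from cell import robot
BED=np.array([.5645,.0405]);BY=.192
def bed(x,y=0): c,s=np.cos(BY),np.sin(BY); return BED+[c*x-s*y,s*x+c*y]
def go(p,yaw):
    o=robot.observe();R=Ro.from_euler("xyz",o["tool_rot"]);G=Ro.from_euler("xyz",[np.pi,0,yaw])
    d=R.inv().apply(np.array(p)-o["tool_pos"])/.1; r=(R.inv()*G).as_rotvec()/np.pi
    print("t",round(o["time"],2),"pos",o["tool_pos"].round(4),"F",o["contact_force"].round(2),"shift",d.round(4),"turn",r.round(4))
E
python3 -c "
from g import *
go([*bed(.018),.10],BY+np.pi)"
```

```text
t 0.1 pos [0.1266 0.5091 0.2261] F [0.07 0.23 1.28] shift [-5.5445 -3.4127  1.2648] turn [-0.0004 -0.0002 -0.1387]
```

>>> move_arm([
  [-0.5,-0.3,0,0,0,-0.05],
  [-1,-0.6,0,0,0,-0.1],
  [-1,-0.6,0,0,0,-0.1387],
  [-1,-0.6,0,0,0,-0.1387],
], fingers=-0.35, newtons=20)

```text
time: 0.6
tool_pos: [0.2096, 0.4267, 0.2266]
tool_rot: [-3.142, -0.0, -2.952]
contact_force: [-0.2, -0.6, -0.5]
opening: 0.0564
grip_force: 0.0
```

```bash
python3 -c "
from g import *
go([*bed(.018),.10],BY+np.pi)"
```

```text
t 0.6 pos [0.2096 0.4267 0.2266] F [-0.17 -0.61 -0.5 ] shift [-2.9381 -4.461   1.2655] turn [-0.     -0.0001 -0.0008]
```

>>> move_arm([
  [-0.6,-0.9,0,0,0,0],
  [-0.6,-0.9,0,0,0,0],
  [-0.6,-0.9,0,0,0,0],
])

```text
time: 0.98
tool_pos: [0.2865, 0.3491, 0.2266]
tool_rot: [-3.141, -0.0, -2.955]
contact_force: [0.6, -0.3, -0.5]
opening: 0.0306
grip_force: 0.0
```

>>> move_arm([
  [-0.6,-0.9,0,0,0,0],
  [-0.6,-0.9,0,0,0,0],
  [-0.6,-0.9,0,0,0,0],
])

```text
time: 1.35
tool_pos: [0.3624, 0.2728, 0.2265]
tool_rot: [3.142, -0.0, -2.954]
contact_force: [-1.2, 0.7, -0.1]
opening: 0.0298
grip_force: 0.0
```

>>> move_arm([
  [-0.6,-0.9,0,0,0,0],
  [-0.6,-0.9,0,0,0,0],
  [-0.6,-0.9,0,0,0,0],
])

```text
time: 1.72
tool_pos: [0.4383, 0.1964, 0.2263]
tool_rot: [3.141, -0.0, -2.953]
contact_force: [-0.5, 0.4, 0.4]
opening: 0.0298
grip_force: 0.0
```

>>> move_arm([
  [-0.6,-0.9,0.3,0,0,0],
  [-0.6,-0.9,0.3,0,0,0],
  [-0.6,-0.9,0.3,0,0,0],
])

```text
time: 2.1
tool_pos: [0.5137, 0.1198, 0.1952]
tool_rot: [3.141, -0.002, -2.952]
contact_force: [0.1, 0.2, -0.3]
opening: 0.0296
grip_force: 0.0
```

```bash
python3 -c "
from g import *
go([*bed(.018),.05],BY+np.pi)"
```

```text
t 2.1 pos [0.5137 0.1198 0.1952] F [ 0.05  0.23 -0.26] shift [-0.5331 -0.8754  1.4503] turn [ 0.0002 -0.0008 -0.0008]
```

>>> move_arm([
  [-0.53,-0.87,0.5,0,0,0],
  [-0.53,-0.87,1.0,0,0,0],
  [-0.53,-0.87,1.0,0,0,0],
  [-0.53,-0.87,1.0,0,0,0],
])

```text
time: 2.6
tool_pos: [0.581, 0.0459, 0.0959]
tool_rot: [3.14, -0.003, -2.949]
contact_force: [0.1, 0.5, 0.3]
opening: 0.0297
grip_force: 0.0
```

>>> move_arm([
  [0,0,0.3,0,0,0],
  [0,0,0.6,0,0,0],
  [0,0,0.6,0,0,0],
  [0,0,0.6,0,0,0],
])

```text
time: 3.1
tool_pos: [0.5831, 0.0453, 0.0391]
tool_rot: [-3.141, 0.003, -2.949]
contact_force: [0.2, 0.2, -0.4]
opening: 0.0296
grip_force: 0.0
```

```bash
python3 -c "
from g import *
go([*bed(.018),.018],BY+np.pi)"
```

```text
t 3.1 pos [0.5831 0.0453 0.0391] F [ 0.17  0.22 -0.38] shift [ 0.0127 -0.0116  0.2111] turn [-0.0002  0.001   0.0003]
```

>>> move_arm([
  [0,-0.01,0.1,0,0,0],
  [0,-0.01,0.18,0,0,0],
  [0,-0.01,0.2,0,0,0],
  [0,-0.01,0.2,0,0,0],
])

```text
time: 3.6
tool_pos: [0.5822, 0.0432, 0.0164]
tool_rot: [3.141, -0.001, -2.95]
contact_force: [-0.3, -0.5, 0.8]
opening: 0.03
grip_force: 0.0
```

>>> move_arm([
  [0,0,0.01,0,0,0],
  [0,0,0.02,0,0,0],
  [0,0,0.02,0,0,0],
])

```text
time: 3.98
tool_pos: [0.5826, 0.0432, 0.0153]
tool_rot: [-3.141, 0.001, -2.95]
contact_force: [-0.8, -0.2, 4.5]
opening: 0.0295
grip_force: 2.2
```

>>> move_arm([
  [0,0,0.01,0,0,0],
  [0,0,0.01,0,0,0],
])

```text
time: 4.22
tool_pos: [0.5831, 0.0432, 0.0152]
tool_rot: [-3.141, 0.002, -2.95]
contact_force: [-2.8, 1.0, 10.7]
opening: 0.0299
grip_force: 5.6
```

>>> move_arm([
  [0.02,0,0,0,0,0],
  [0.04,0,0,0,0,0],
  [0.06,0,0,0,0,0],
  [0.08,0,0,0,0,0],
  [0.1,0,0,0,0,0],
  [0.1,0,0,0,0,0],
])

```text
time: 4.97
tool_pos: [0.5744, 0.0413, 0.0153]
tool_rot: [-3.141, 0.005, -2.95]
contact_force: [1.3, 0.4, 7.1]
opening: 0.0298
grip_force: 4.0
```

```bash
python3 - <<'E'
from h import *
from cell import robot
c=robot.read_camera("top");cv2.imwrite("pics/d1.png",cv2.resize(c["image"][155:235,145:270],None,fx=6,fy=6,interpolation=cv2.INTER_CUBIC)[:,:,::-1])
print(robot.observe()["contact_force"])
E
```

```text
[0.32075832 0.60569867 7.4025763 ]
```

View pics/d1.png

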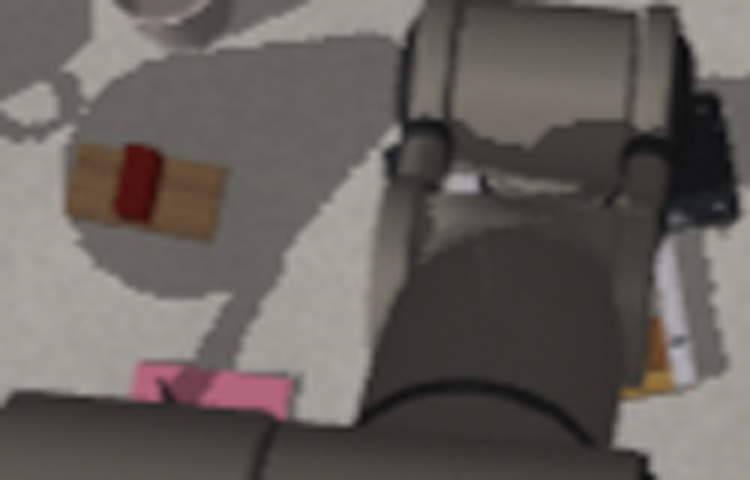

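The top view is blocked by the arm, so I'll rely on force while dragging and look afterwards.

>>> move_arm([
  [0.03,0,0.005,0,0,0],
  [0.06,0,0.005,0,0,0],
  [0.09,0,0.005,0,0,0],
  [0.12,0,0.005,0,0,0],
  [0.15,0,0.005,0,0,0],
  [0.15,0,0.005,0,0,0],
])

```text
time: 5.78
tool_pos: [0.5602, 0.0384, 0.0152]
tool_rot: [-3.14, 0.006, -2.95]
contact_force: [2.6, 0.6, 11.0]
opening: 0.0295
grip_force: 5.5
```

>>> move_arm([
  [0.03,0,0,0,0,0],
  [0.06,0,0,0,0,0],
  [0.09,0,0,0,0,0],
  [0.12,0,0,0,0,0],
])

```text
time: 6.28
tool_pos: [0.5488, 0.0361, 0.0152]
tool_rot: [-3.14, 0.007, -2.95]
contact_force: [1.9, 0.5, 10.0]
opening: 0.03
grip_force: 5.2
```

```bash
python3 - <<'E'
from h import *
from cell import robot
c=robot.read_camera("scene");cv2.imwrite("pics/d2.png",cv2.resize(c["image"][155:235,225:350],None,fx=6,fy=6,interpolation=cv2.INTER_CUBIC)[:,:,::-1])
print(robot.observe()["contact_force"])
E
```

```text
[ 2.00139902 -0.23676803 10.829859  ]
```

View pics/d2.png

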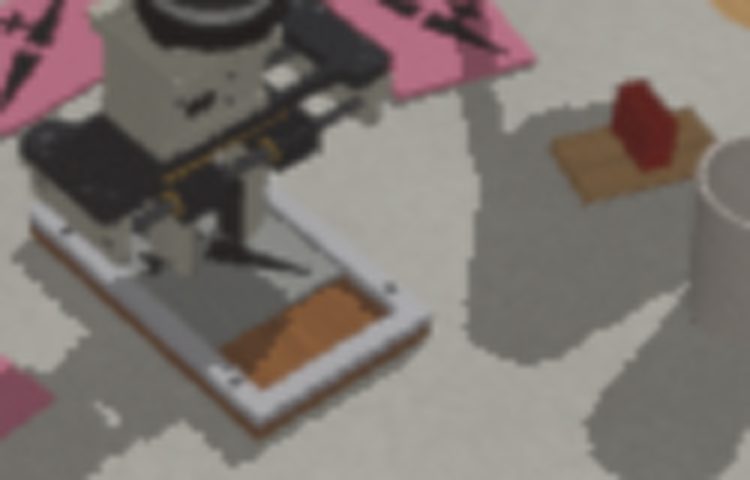

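The scene view shows the plate has followed: its far edge now runs (215,350)–(345,275), with the bare floor opening behind it. I'll continue until it meets the stop.

>>> move_arm([
  [0.02,0,0,0,0,0],
  [0.04,0,0,0,0,0],
  [0.06,0,0,0,0,0],
  [0.06,0,0,0,0,0],
])

```text
time: 6.82
tool_pos: [0.5431, 0.035, 0.0152]
tool_rot: [-3.14, 0.007, -2.95]
contact_force: [2.2, 0.2, 11.0]
opening: 0.03
grip_force: 5.2
```

>>> move_arm([
  [0.02,0,0,0,0,0],
  [0.04,0,0,0,0,0],
  [0.04,0,0,0,0,0],
])

```text
time: 7.2
tool_pos: [0.5393, 0.0342, 0.0152]
tool_rot: [-3.14, 0.007, -2.95]
contact_force: [3.0, 1.2, 9.4]
opening: 0.0297
grip_force: 5.0
```

>>> move_arm([
  [0.02,0,0,0,0,0],
  [0.04,0,0,0,0,0],
  [0.04,0,0,0,0,0],
])

```text
time: 7.58
tool_pos: [0.5354, 0.0334, 0.0152]
tool_rot: [-3.14, 0.007, -2.95]
contact_force: [3.1, 0.8, 10.2]
opening: 0.0294
grip_force: 5.1
```

>>> move_arm([
  [0.02,0,0,0,0,0],
  [0.04,0,0,0,0,0],
  [0.04,0,0,0,0,0],
])

```text
time: 7.95
tool_pos: [0.5315, 0.0326, 0.0152]
tool_rot: [-3.14, 0.007, -2.95]
contact_force: [2.4, 1.2, 10.6]
opening: 0.0298
grip_force: 5.1
```

```bash
python3 - <<'E'
from h import *
from cell import robot
c=robot.read_camera("scene");cv2.imwrite("pics/d3.png",cv2.resize(c["image"][165:235,245:305],None,fx=10,fy=8,interpolation=cv2.INTER_CUBIC)[:,:,::-1])
np.savez("scene3.npz",**c);print(robot.observe()["contact_force"])
E
```

```text
[ 3.49620122  0.88009218 10.20632048]
```

View pics/d3.png

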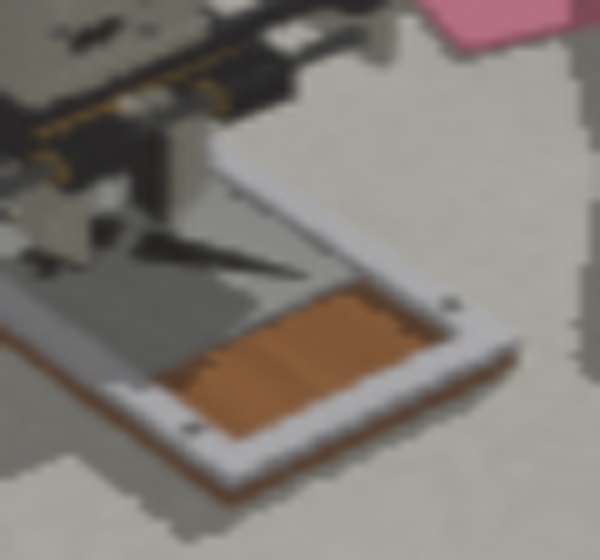

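```bash
python3 - <<'E'
from h import *
c=dict(np.load("scene3.npz"))
px=lambda L:(np.array(L,float)+.5)/[10,8]-.5+[245,165]
a=ray(c,px([(155,385),(262,334),(370,283)]),.015);w=ray(c,px([(237,437),(343,386),(450,335)]),.018);o=ray(c,px([(232,483),(515,345)]),.018)
e=np.array([np.cos(.192),np.sin(.192)])
print("plate",a[:,:2]@e,"wall",w[:,:2]@e,"outer",o[:,:2]@e, "bed c",np.array([.5645,.0405])@e)
E
```

```text
plate [0.60448419 0.6043484  0.60440614] wall [0.64273171 0.64297644 0.6434234 ] outer [0.65935513 0.66000313] bed c 0.5618553727300056
```

The gap measures about 39–43 mm, not yet 48, and the drag force of about 3 N fits a plate that is still sliding. I'll continue.

>>> move_arm([
  [0.02,0,0.002,0,0,0],
  [0.04,0,0.002,0,0,0],
  [0.06,0,0.002,0,0,0],
  [0.06,0,0.002,0,0,0],
])

```text
time: 8.5
tool_pos: [0.526, 0.0315, 0.0152]
tool_rot: [-3.14, 0.008, -2.95]
contact_force: [3.4, -0.3, 11.4]
opening: 0.0301
grip_force: 5.6
```

>>> move_arm([
  [0.02,0,0,0,0,0],
  [0.04,0,0,0,0,0],
  [0.04,0,0,0,0,0],
])

```text
time: 8.88
tool_pos: [0.5221, 0.0307, 0.0152]
tool_rot: [-3.14, 0.008, -2.95]
contact_force: [4.4, 0.9, 11.5]
opening: 0.0296
grip_force: 5.7
```

```bash
python3 - <<'E'
from h import *
from cell import robot
c=robot.read_camera("scene");np.savez("scene4.npz",**c);print(robot.observe()["contact_force"])
b=dict(np.load("scene3.npz"))
BED=np.array([.5645,.0405])
e=np.array([np.cos(.192),np.sin(.192)]);n=np.array([-e[1],e[0]])
# intensity/hue profile along bed x at several y, plane z=.015
for k,cc in(("3",b),("4",c)):
    h=cv2.cvtColor(cc["image"],cv2.COLOR_RGB2HSV)[...,1].astype(np.float32)
    xs=np.arange(.01,.1,.0005);r=[]
    for y in np.arange(-.035,.036,.01):
        W=np.c_[BED+xs[:,None]*e+y*n,np.full(len(xs),.015)];p=proj(cc,W).astype(np.float32)
        s=cv2.remap(h,p[:,:1],p[:,1:],cv2.INTER_LINEAR)[:,0]
        on=s>90; i=np.flatnonzero(on); r.append((round(xs[i[0]]*1e3,1),round(xs[i[xs[i]<.092][-1]]*1e3,1)) if len(i) else None)
    print(k,r)
E
```

```text
[ 2.86757066  0.97569985 11.53879865]
3 [(np.float64(40.5), np.float64(79.0)), (np.float64(40.0), np.float64(78.5)), (np.float64(40.0), np.float64(78.5)), (np.float64(40.0), np.float64(78.5)), (np.float64(40.0), np.float64(78.5)), (np.float64(40.0), np.float64(78.5)), (np.float64(40.0), np.float64(79.0)), (np.float64(40.5), np.float64(78.0))]
4 [(np.float64(40.0), np.float64(79.0)), (np.float64(39.5), np.float64(78.5)), (np.float64(40.0), np.float64(78.5)), (np.float64(40.0), np.float64(78.5)), (np.float64(40.0), np.float64(78.5)), (np.float64(40.0), np.float64(78.5)), (np.float64(40.0), np.float64(79.0)), (np.float64(40.5), np.float64(78.0))]
```

The brown starts at the foot of the plate's 5 mm far face. Read at z=.010, that puts the edge at about 35.6 mm (36 is home), and it hasn't moved in the last 10 mm of drag. One firmer pull to be sure, then lift and check from the top.

>>> move_arm([
  [0,0,0.004,0,0,0],
  [0.02,0,0.008,0,0,0],
  [0.04,0,0.008,0,0,0],
  [0.06,0,0.008,0,0,0],
  [0.08,0,0.008,0,0,0],
])

```text
time: 9.55
tool_pos: [0.5159, 0.0292, 0.0152]
tool_rot: [-3.139, 0.012, -2.95]
contact_force: [5.4, 1.9, 15.2]
opening: 0.0296
grip_force: 7.4
```

>>> move_arm([
  [0,0,-0.3,0,0,0],
  [0,0,-0.9,0,0,0],
  [0,0.3,-1.0,0,0,0],
  [0,0.9,-1.0,0,0,0],
  [0,1.0,-1.0,0,0,0],
])

```text
time: 10.18
tool_pos: [0.4907, 0.1301, 0.1124]
tool_rot: [3.141, 0.0, -2.946]
contact_force: [0.4, -0.2, 0.0]
opening: 0.0298
grip_force: 0.0
```

>>> move_arm([
  [0,0.5,0,0,0,0],
  [0,1,0,0,0,0],
  [0,1,0,0,0,0],
], fingers=0.2)

```text
time: 10.55
tool_pos: [0.472, 0.2277, 0.112]
tool_rot: [3.141, -0.0, -2.946]
contact_force: [0.5, -0.1, -1.1]
opening: 0.0531
grip_force: 0.0
```

```bash
python3 - <<'E'
from h import *
from cell import robot
c=robot.read_camera("top");np.savez("top5.npz",**c)
s=robot.read_camera("scene");np.savez("scene5.npz",**s)
im=np.hstack([cv2.resize(c["image"][170:230,215:265],None,fx=8,fy=8,interpolation=cv2.INTER_CUBIC),cv2.resize(s["image"][170:230,225:265],None,fx=8,fy=8,interpolation=cv2.INTER_CUBIC)])
cv2.imwrite("pics/e.png",im[:,:,::-1]);print(im.shape)
BED=np.array([.5645,.0405]);e=np.array([np.cos(.192),np.sin(.192)]);n=np.array([-e[1],e[0]])
for k,cc in(("top0",dict(np.load("top0.npz"))),("top5",c),("scene5",s)):
    h=cv2.cvtColor(cc["image"],cv2.COLOR_RGB2HSV)[...,1].astype(np.float32)
    xs=np.arange(-.1,.1,.0005);R=[]
    for y in np.arange(-.03,.031,.005):
        W=np.c_[BED+xs[:,None]*e+y*n,np.full(len(xs),.015)];p=proj(cc,W).astype(np.float32)
        R.append(cv2.remap(h,p[:,:1],p[:,1:],cv2.INTER_LINEAR)[:,0])
    R=np.mean(R,0);t=np.flatnonzero(np.diff((R>80).astype(int)));print(k,(xs[t]*1e3).round(1))
E
```

```text
(480, 720, 3)
top0 [-97.  -45.5  76.5  82.5]
top5 [-97.  -84.   36.5  82.5]
scene5 [-99.  -85.5  39.5  79. ]
```

View pics/e.png

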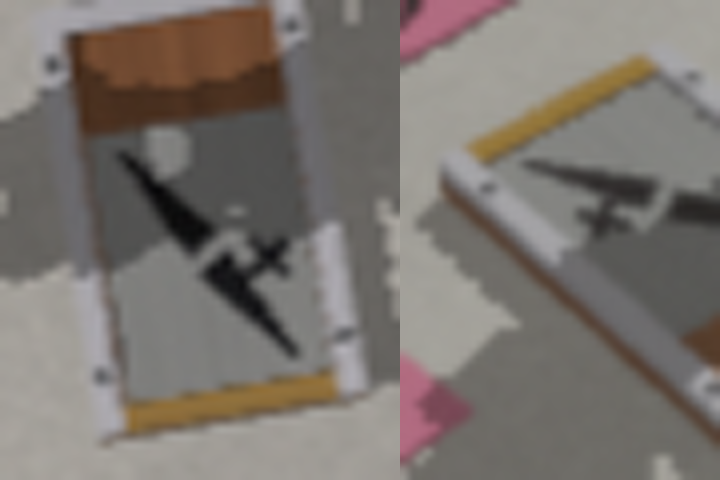

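The picture shows the plate flush against the brass, left half (130–335, 395) and right half (470–655, 100), with no brown between them. The profile agrees: plate from −84 to +36.5 mm in the bed's frame. The plate is home. Now the block.

```bash
python3 - <<'E'
from h import *
from g import *
T=dict(np.load("top5.npz"));S=dict(np.load("scene5.npz"))
e=np.array([np.cos(BY),np.sin(BY)]);n=np.array([-e[1],e[0]])
ys=np.arange(-.08,.08,.0005)
for k,cc in(("T",T),("S",S)):
    h=cv2.cvtColor(cc["image"],cv2.COLOR_RGB2HSV)[...,1].astype(np.float32);out=[]
    for x in np.arange(.044,.072,.004):
        W=np.c_[BED+x*e+ys[:,None]*n,np.full(len(ys),.018)];p=proj(cc,W).astype(np.float32)
        s=cv2.remap(h,p[:,:1],p[:,1:],cv2.INTER_LINEAR)[:,0];i=np.flatnonzero(s>80);out.append((1e3*ys[i[0]],1e3*ys[i[-1]]))
    print(k,np.round(out,1).tolist())
go([.5895,.2895,.09],-.15+np.pi)
E
```

```text
T [[-43.5, 47.0], [-43.0, 46.5], [-43.5, 46.5], [-44.0, 46.5], [-43.5, 47.0], [-43.5, 47.0], [-43.0, 46.5]]
S [[-66.0, 39.0], [-66.0, 40.5], [-67.0, 40.5], [-43.5, 40.0], [-43.0, 40.5], [-44.0, 40.5], [-44.5, 40.0]]
t 10.65 pos [0.4726 0.2252 0.1119] F [-0.55 -0.18 -0.01] shift [-1.2709  0.4071  0.2184] turn [-2.000e-04 -1.000e-04  1.092e-01]
```

>>> move_arm([
  [-0.5,0.2,0,0,0,0.05],
  [-1,0.4,0,0,0,0.1],
  [-1,0.4,0,0,0,0.109],
  [-1,0.4,0,0,0,0.109],
])

```text
time: 11.15
tool_pos: [0.5627, 0.2821, 0.1114]
tool_rot: [-3.14, -0.002, 2.991]
contact_force: [-0.1, -1.0, 0.1]
opening: 0.0552
grip_force: 0.0
```

```bash
python3 -c "
from g import *
go([.5895,.2895,.06],-.15+np.pi)"
```

```text
t 11.15 pos [0.5627 0.2821 0.1114] F [-0.15 -1.04  0.14] shift [-0.2546  0.1141  0.5136] turn [-0.0004 -0.0006 -0.0003]
```

>>> move_arm([
  [-0.25,0.11,0.2,0,0,0],
  [-0.25,0.11,0.5,0,0,0],
  [-0.25,0.11,0.7,0,0,0],
  [-0.25,0.11,0.9,0,0,0],
  [-0.25,0.11,0.93,0,0,0],
  [-0.25,0.11,0.93,0,0,0],
])

```text
time: 11.9
tool_pos: [0.5895, 0.2905, 0.02]
tool_rot: [3.141, 0.0, 2.991]
contact_force: [-0.4, 0.1, 0.6]
opening: 0.0551
grip_force: 0.0
```

>>> move_arm([
  [0,0,0,0,0,0],
  [0,0,0,0,0,0],
  [0,0,0,0,0,0],
  [0,0,0,0,0,0],
  [0,0,0,0,0,0],
  [0,0,0,0,0,0],
], fingers=-1, newtons=15)

```text
time: 12.65
tool_pos: [0.5895, 0.2912, 0.0193]
tool_rot: [3.142, 0.0, 2.991]
contact_force: [-0.9, 0.4, 1.5]
opening: 0.0177
grip_force: 15.0
```

>>> move_arm([
  [0,0,-0.3,0,0,0],
  [0,0,-0.6,0,0,0],
  [0,0,-0.6,0,0,0],
  [0,0,-0.6,0,0,0],
])

```text
time: 13.15
tool_pos: [0.5888, 0.2909, 0.0781]
tool_rot: [-3.141, -0.001, 2.991]
contact_force: [0.1, 0.4, -0.9]
opening: 0.0178
grip_force: 15.0
```

```bash
python3 - <<'E'
from h import *
from g import *
for k in("scene","top"):
    c=robot.read_camera(k);np.savez(k+"6.npz",**c);P=cloud(c);h=cv2.cvtColor(c["image"],cv2.COLOR_RGB2HSV)
    if k=="scene":cv2.imwrite("pics/f.png",cv2.resize(c["image"][110:200,290:390],None,fx=6,fy=6,interpolation=cv2.INTER_CUBIC)[:,:,::-1])
    R=(abs(P[...,0]-.59)<.08)&(abs(P[...,1]-.29)<.08)&(P[...,2]>.05)&(P[...,2]<.083)&(h[...,0]>8)&(h[...,0]<25)&(h[...,1]>70)
    Q=P[R];print(k,R.sum(),cv2.minAreaRect((Q[:,:2]*1000).astype(np.float32)),np.percentile(Q[:,2],[5,50,95]))
go([*bed(.0595),.08],BY+np.pi)
E
```

```text
scene 194 ((590.74609375, 290.6914978027344), (88.84455108642578, 46.32479476928711), 80.47745513916016) [0.06430179 0.07176163 0.07517539]
top 1 ((564.3110961914062, 251.38916015625), (0.0, 0.0), 0.0) [0.0728448 0.0728448 0.0728448]
t 13.25 pos [0.5885 0.2908 0.0775] F [-0.56  0.04 -1.03] shift [-0.6981 -2.311  -0.0235] turn [-0.0003 -0.0009 -0.109 ]
```

View pics/f.png

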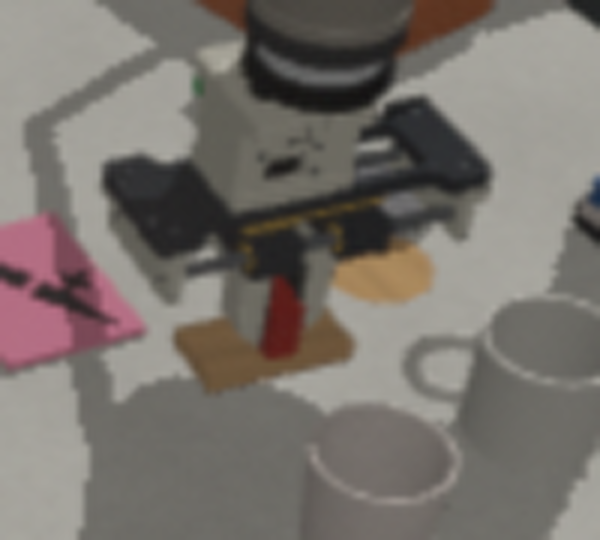

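The block is held level by its rib, with the red rib at (282,320) in the crop and the foot under it, about 1 mm ahead of the tool. Carrying it over to the gap.

>>> move_arm([
  [-0.2,-0.5,0,0,0,-0.05],
  [-0.3,-1,0,0,0,-0.1],
  [-0.3,-1,0,0,0,-0.109],
  [-0.3,-1,0,0,0,-0.109],
])

```text
time: 13.75
tool_pos: [0.6038, 0.188, 0.0784]
tool_rot: [3.141, -0.001, -2.951]
contact_force: [0.1, 0.8, -1.1]
opening: 0.0179
grip_force: 15.0
```

```bash
python3 -c "
from g import *
go([*bed(.0588),.08],BY+np.pi)"
```

```text
t 13.75 pos [0.6038 0.188  0.0784] F [ 0.08  0.75 -1.06] shift [ 0.0766 -1.3728 -0.0163] turn [ 0.0002 -0.0004 -0.0006]
```

>>> move_arm([
  [0.05,-0.5,0,0,0,0],
  [0.07,-0.95,0,0,0,0],
  [0.07,-0.95,0,0,0,0],
])

```text
time: 14.12
tool_pos: [0.6157, 0.0918, 0.0788]
tool_rot: [-3.141, -0.0, -2.953]
contact_force: [0.4, 0.2, 0.8]
opening: 0.0178
grip_force: 15.0
```

>>> move_arm([
  [0,-0.42,0,0,0,0],
  [0,-0.42,0,0,0,0],
  [0,-0.42,0.2,0,0,0],
  [0,-0.42,0.2,0,0,0],
])

```text
time: 14.62
tool_pos: [0.6219, 0.0541, 0.0576]
tool_rot: [3.14, -0.004, -2.948]
contact_force: [-0.3, -0.0, 0.1]
opening: 0.0179
grip_force: 15.0
```

```bash
python3 - <<'E'
from h import *
from g import *
go([*bed(.0588),.045],BY+np.pi)
c=robot.read_camera("scene");np.savez("scene7.npz",**c);cv2.imwrite("pics/i.png",cv2.resize(c["image"][150:230,225:325],None,fx=7,fy=7,interpolation=cv2.INTER_CUBIC)[:,:,::-1])
P=cloud(c);h=cv2.cvtColor(c["image"],cv2.COLOR_RGB2HSV);b=bed(.0595)
R=(abs(P[...,0]-b[0])<.08)&(abs(P[...,1]-b[1])<.08)&(P[...,2]>.035)&(P[...,2]<.063)&(h[...,0]>8)&(h[...,0]<25)&(h[...,1]>70)
Q=P[R];r=cv2.minAreaRect((Q[:,:2]*1000).astype(np.float32));print(R.sum(),r,np.percentile(Q[:,2],[5,50,95]))
d=np.array(r[0])/1e3-BED;print("block in bed",d@[np.cos(BY),np.sin(BY)],d@[-np.sin(BY),np.cos(BY)])
E
```

```text
t 14.62 pos [0.6219 0.0541 0.0576] F [-0.29 -0.02  0.12] shift [ 0.0013 -0.024   0.1258] turn [ 0.0005 -0.0011  0.0004]
224 ((622.5863037109375, 53.097862243652344), (46.88732147216797, 89.59967041015625), 10.921751022338867) [0.04362128 0.05171516 0.05482495]
block in bed 0.059422897824482505 0.00128219579254578
```

View pics/i.png

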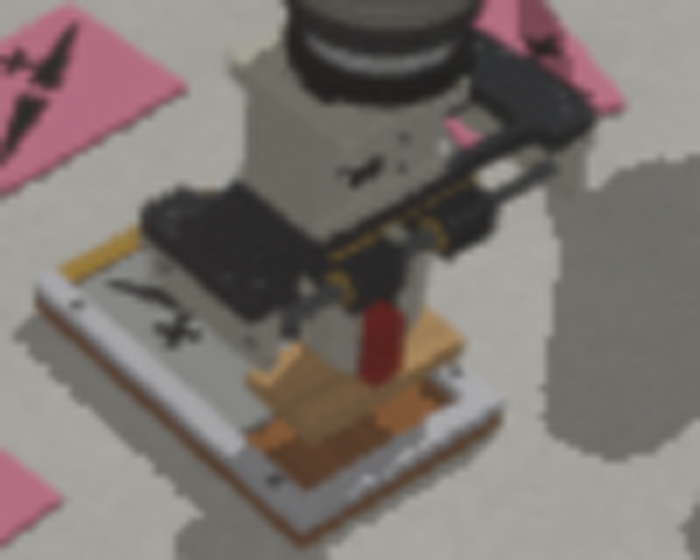

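The block hangs above the gap with its foot at (355,370) in the crop, square to the bed and about 1 mm off in y. I'll lower it slowly, watching the force. That was the tenth and last picture, so it's numbers only from here.

>>> move_arm([
  [0,-0.02,0.08,0,0,0],
  [0,-0.02,0.16,0,0,0],
  [0,-0.02,0.18,0,0,0],
  [0,-0.02,0.18,0,0,0],
])

```text
time: 15.18
tool_pos: [0.6237, 0.0499, 0.041]
tool_rot: [3.141, -0.0, -2.95]
contact_force: [0.2, 0.2, -1.1]
opening: 0.0176
grip_force: 15.0
```

>>> move_arm([
  [0,0,0.02,0,0,0],
  [0,0,0.03,0,0,0],
  [0,0,0.03,0,0,0],
])

```text
time: 15.55
tool_pos: [0.6237, 0.05, 0.0382]
tool_rot: [3.141, 0.0, -2.95]
contact_force: [-0.8, 0.5, -0.3]
opening: 0.0179
grip_force: 15.0
```

>>> move_arm([
  [0,0,0.02,0,0,0],
  [0,0,0.03,0,0,0],
  [0,0,0.03,0,0,0],
])

```text
time: 15.92
tool_pos: [0.6237, 0.05, 0.0351]
tool_rot: [3.141, -0.0, -2.95]
contact_force: [-0.7, -0.5, -0.8]
opening: 0.0181
grip_force: 15.0
```

Below the wall tops with no contact, so it is entering.

>>> move_arm([
  [0,0,0.01,0,0,0],
  [0,0,0.02,0,0,0],
  [0,0,0.02,0,0,0],
])

```text
time: 16.3
tool_pos: [0.6237, 0.05, 0.0331]
tool_rot: [3.141, -0.0, -2.95]
contact_force: [0.4, 0.1, -1.0]
opening: 0.0176
grip_force: 15.0
```

>>> move_arm([
  [0,0,0.01,0,0,0],
  [0,0,0.02,0,0,0],
  [0,0,0.02,0,0,0],
])

```text
time: 16.68
tool_pos: [0.6237, 0.05, 0.0311]
tool_rot: [3.141, -0.0, -2.95]
contact_force: [0.3, 0.2, -0.6]
opening: 0.0179
grip_force: 15.0
```

>>> move_arm([
  [0,0,0.01,0,0,0],
  [0,0,0.015,0,0,0],
  [0,0,0.015,0,0,0],
])

```text
time: 17.05
tool_pos: [0.6237, 0.05, 0.0297]
tool_rot: [3.141, -0.0, -2.95]
contact_force: [-0.1, -0.1, -0.0]
opening: 0.0178
grip_force: 15.0
```

>>> move_arm([
  [0,0,0.005,0,0,0],
  [0,0,0.005,0,0,0],
  [0,0,0.005,0,0,0],
])

```text
time: 17.42
tool_pos: [0.6238, 0.05, 0.0293]
tool_rot: [3.142, 0.0, -2.95]
contact_force: [1.0, 0.3, 0.3]
opening: 0.0177
grip_force: 15.0
```

>>> move_arm([
  [0,0,0,0,0,0],
  [0,0,0,0,0,0],
  [0,0,0,0,0,0],
  [0,0,0,0,0,0],
  [0,0,0,0,0,0],
], fingers=0)

```text
time: 18.05
tool_pos: [0.6238, 0.05, 0.0292]
tool_rot: [3.142, 0.0, -2.95]
contact_force: [-1.1, -0.3, -0.2]
opening: 0.0459
grip_force: 0.0
```

>>> move_arm([
  [0,0,-0.1,0,0,0],
  [0,0,-0.4,0,0,0],
  [0,0,-0.9,0,0,0],
  [0,0.4,-1,0,0,0],
  [0,1,-1,0,0,0],
  [0,1,-1,0,0,0],
])

```text
time: 18.8
tool_pos: [0.6037, 0.1521, 0.1303]
tool_rot: [3.141, 0.001, -2.945]
contact_force: [0.6, -1.2, -0.5]
opening: 0.0459
grip_force: 0.0
```

>>> move_arm([
  [0.3,0.6,0,0,0,0],
  [0.5,1,0,0,0,0],
  [0.5,1,0,0,0,0],
  [0.5,1,0,0,0,0],
])

```text
time: 19.3
tool_pos: [0.5373, 0.2361, 0.1297]
tool_rot: [-3.141, 0.001, -2.95]
contact_force: [-0.0, -0.1, 0.3]
opening: 0.046
grip_force: 0.0
```

```bash
python3 - <<'E'
from h import *
from g import *
for k in("top","scene"):
    c=robot.read_camera(k);P=cloud(c);h=cv2.cvtColor(c["image"],cv2.COLOR_RGB2HSV)
    D=P[...,:2]-BED;x=D@[np.cos(BY),np.sin(BY)];y=D@[-np.sin(BY),np.cos(BY)]
    G=(abs(x-.06)<.03)&(abs(y)<.05)
    f=G&(h[...,0]>8)&(h[...,0]<28)&(h[...,1]>70)
    r=G&((h[...,0]>165)|(h[...,0]<8))&(h[...,1]>150);t=r&(P[...,2]>.048)
    z=P[...,2]
    print(k,"foot n",f.sum(),"z by quadrant",[np.median(z[f&(sx*(x-.06)>0)&(sy*y>.01)]).round(4) for sx in(-1,1) for sy in(-1,1)],"x",np.percentile(x[f],[2,98]).round(4),"y",np.percentile(y[f],[2,98]).round(4))
    print("  rib",r.sum(),"zmax",z[r].max().round(4),"ribtop centre",x[t].mean().round(4),y[t].mean().round(4))
    s=h[...,1];pl=(abs(x+.024)<.05)&(abs(y)<.035);print("  plate z",np.percentile(z[pl],[10,50,90]).round(4))
    hs=s.astype(np.float32);xs=np.arange(-.1,.06,.0005);R=[]
    for yy in np.arange(-.03,.031,.005):
        W=np.c_[BED+xs[:,None]*[np.cos(BY),np.sin(BY)]+yy*np.array([-np.sin(BY),np.cos(BY)]),np.full(len(xs),.015)];p=proj(c,W).astype(np.float32);R.append(cv2.remap(hs,p[:,:1],p[:,1:],cv2.INTER_LINEAR)[:,0])
    q=np.mean(R,0);print("  edges",(xs[np.flatnonzero(np.diff((q>80).astype(int)))]*1e3).round(1))
print(robot.observe()["contact_force"],robot.observe()["time"])
E
```

```text
top foot n 278 z by quadrant [np.float64(0.0241), np.float64(0.0224), np.float64(0.0237), np.float64(0.0242)] x [0.0372 0.0808] y [-0.0423  0.0456]
  rib 57 zmax 0.0624 ribtop centre 0.0569 -0.0014
  plate z [0.0101 0.0155 0.0202]
  edges [-97.  -84.   37.5]
scene foot n 222 z by quadrant [np.float64(0.024), np.float64(0.0235), np.float64(0.0237), np.float64(0.0234)] x [0.0387 0.083 ] y [-0.0456  0.04  ]
  rib 95 zmax 0.0605 ribtop centre 0.0656 -0.0049
  plate z [0.0128 0.0151 0.0175]
  edges [-99.  -85.5  27. ]
[ 0.6034762  -0.56255166  0.86618668] 19.4
```

The foot's top is at 24 mm in all four quadrants, so it lies flat on the floor, centred at x ≈ 59–61 mm, with the plate still at the brass stop. Handing in.

```bash
python3 -c "
from cell import robot
print(robot.hand_in())"
```

```text
the job is handed in; nothing more can be done
None
```

I handed the job in at about 19 s: the camera check just before showed the plate home against the brass stop and the block flat in the gap, rib up and released, and the highest force I read while pressing was about 15 N; the hand-in gave no verdict.

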